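# Clamp the tweezers in the test jig and hold them at the gauge marks

### The job

On the spring-test jig, turn the three captive clamp bolts clockwise fully home to their end stops, one after another, the middle one first and then the two outer ones in either order. Then squeeze the sprung tweezers between the fingers at their round bosses until both tips stand over the two raised marks on the gauge block (a 16 mm gap between the tips), never letting the tips come close to meeting, and finish while holding that gap steady, without letting go. Leave the other things on the bench where they are.

Things in the scene. Friction and masses are not known exactly. Their poses are not given: they have to be found in the camera images.
- jig: T-shaped jig fixed to the bench: a cross clamp (aluminium bar 50 x 230 mm, top 80 mm above the bench) with three bolts on top, and a stem 90 mm wide with the tweezers and, at its end, a white gauge block. Origin on the bench under the middle bolt; x runs along the stem towards the tweezer tips, y along the clamp to the left, z up. Base plate 12 mm thick, from x = -40 to 238 mm
- mark_left (a point): middle of the top of the left mark, a dark raised line along the jig's x, 40 mm long, 4 mm wide, 6 mm high, its centre line at jig y = 8 mm, its top 48 mm above the bench. Both marks stand on the gauge block (jig x 190 to 234 mm, y -35 to 35 mm, top 42 mm above the bench)
- mark_right (a point): the same on the right mark, centre line at jig y = -8 mm
- tweezer_left: left (+y) steel arm of the tweezers, hinged at the clamp and sprung outwards. Origin on its upright hinge axis, at jig x = 35, y = 6, z = 60 mm, from which it runs forward along x. It swings in the level plane; as it closes its tip moves towards the jig's centre line
- tweezer_right: right (-y) arm, the mirror image of the left one, hinge at jig x = 35, y = -6, z = 60 mm
- boss_left (a point): centre of the left arm's upright round finger boss (12 mm across, 30 mm high, centre 60 mm above the bench, 120 mm from the hinge), where it is squeezed. At rest the outsides of the two bosses are 54 mm apart; at the marks they are 34 mm apart. Each millimetre of squeeze across the bosses closes the tips by about 1.4 mm. The push on each boss is about 3 N at rest and 5.5 N at the marks
- boss_right (a point): centre of the same boss on the right arm
- tip_left (a point): end of the left tweezer arm, 60 mm above the bench, 165 mm from the hinge, in front of the boss and over the gauge block. The tips are 44 mm apart at rest; wanted: 16 mm, each over its mark
- tip_right (a point): end of the right tweezer arm
- bolt_left_grip (a point): grip point of the left outer (+y) clamp bolt: on its upright axis, 114 mm above the bench, in its black wing, an upright bar 46 mm long, 14 mm thick, from 90 to 130 mm above the bench. x lies along the bar and turns with it. The bolts stand 85 mm apart
- bolt_middle_grip (a point): grip point of the middle clamp bolt: on its upright axis, 114 mm above the bench, in its black wing, an upright bar 46 mm long, 14 mm thick, from 90 to 130 mm above the bench. x lies along the bar and turns with it. The bolts stand 85 mm apart
- bolt_right_grip (a point): grip point of the right outer (-y) clamp bolt: on its upright axis, 114 mm above the bench, in its black wing, an upright bar 46 mm long, 14 mm thick, from 90 to 130 mm above the bench. x lies along the bar and turns with it. The bolts stand 85 mm apart
- bolt_left (a joint): turn of the left bolt, rad, growing clockwise seen from above: 0 loose (bar 0.65 rad anticlockwise of the jig's x), 1.3 at its end stop (bar 0.65 rad clockwise of it); it starts between 0 and 0.3 and stays where it is left, with light friction (0.04 N m)
- bolt_middle (a joint): turn of the middle bolt, rad, growing clockwise seen from above: 0 loose (bar 0.65 rad anticlockwise of the jig's x), 1.3 at its end stop (bar 0.65 rad clockwise of it); it starts between 0 and 0.3 and stays where it is left, with light friction (0.04 N m)
- bolt_right (a joint): turn of the right bolt, rad, growing clockwise seen from above: 0 loose (bar 0.65 rad anticlockwise of the jig's x), 1.3 at its end stop (bar 0.65 rad clockwise of it); it starts between 0 and 0.3 and stays where it is left, with light friction (0.04 N m)
- bearing: bystander: steel ball-bearing ring, 44 mm across, 14 mm thick, lying flat beside the jig
- blank: bystander: flat aluminium strip 150 x 18 x 5 mm lying beside the jig
- chuck_key: bystander: steel T-shaped drill chuck key, 90 mm crossbar, 70 mm shank, lying beside the jig
- screwdriver: bystander: screwdriver with black handle, 200 mm long, lying beyond the far end of the jig
- goggles: bystander: clear plastic safety goggles, 150 mm wide, 45 mm high
- oil_bottle: bystander: white plastic oil bottle with black cap, 56 mm across, 150 mm high
- offcut: bystander: plywood offcut 70 x 140 x 22 mm with three holes

How it is judged:
By the outcome, as a careful person would: the job done as asked, in the order asked, and still so for the second after the job is handed in, while the arm keeps its last pose, push and grip.
It also fails if it takes over 61 s, if anything falls off the work surface, if the arm or the gripper's body presses on something with over 40 N, if the wrist force passes 120 N, or if a joint passes its speed limit or range.

### The arm

A 7-joint arm with a two-finger parallel gripper is mounted at the origin on the work surface. World frame = base frame: x ahead of the robot, y to its left, z up, the work surface at z = 0. Lengths are in m, angles in rad, forces in N, time in s.
With the tool pointing down it reaches from about 0.425 to 0.925 m from the base axis. Payload 6.8 kg.
Tool frame: the origin (TCP) lies on the front face of the gripper's body, between the roots of the fingers; the fingertips stand 73 mm ahead of it and the grasp point (between the pads) lies 54 mm ahead of it (env.nose_length is the distance from the TCP to the fingertips, in m); z points along the fingers, y is the direction in which the jaws open and shut (so a half turn about z gives the same grasp; the last joint's range is limited). The gripper opens to 85 mm and grips with 20 to 120 N. Pads are 22 mm wide; open, the fingers measure 114 mm over their backs; the gripper's body (76 mm by 85 mm) begins 54 mm behind the grasp point. The pads swing forward as they close: fully open they stand 13 mm farther back than shut.
Start: joints at [-1.317, 0.477, 0.022, 1.555, -0.011, 1.109, -0.083], TCP at [0.239, 0.631, 0.304] pointing down, gripper open.
Joint ranges: [-2.96, 2.96], [-0.34, 2.1], [-1.41, 1.46], [0.24, 2.44], [-1.37, 4.51], [0.17, 1.92], [-2.96, 2.96]. Speed limits (rad/s): [2.39, 2.39, 3.14, 3.14, 3.14, 3.14, 3.14].

### API

Orientations are given as a unit quaternion [w, x, y, z].
In Python, from cell import env, kin, camera, calibration, job gives the robot as it stands. The module is installed in compiled form; this text tells all that it offers. Calls block until the motion is done:
- env.reach(position, orientation): joint-space move of the TCP to a pose.
- env.movel(position, velocity=0.15, rot=None, stop_force=None): straight line of the TCP; rot=None keeps the orientation; velocity is the mean speed in m/s. With stop_force (N) it stops when the force on the tool has changed by that much, and returns True; else False.
- env.goto_joints(angles): joint-space move.
- env.grip(opening, f_grip=None): finger opening in m; f_grip is the grip in N (None keeps the last); returns when the fingers have stopped.
- env.dwell(seconds).
- kin.inverse_kinematics(position, orientation): joint angles nearest the present ones, or None.
- env.get_state(): the state.
- camera(name): name is "scene" or "top"; returns (picture, depth): 420x560x3 uint8, blue, green, red; 420x560 float32, m along the optical axis (not along the pixel's ray), 0 where there is no reading.
- calibration(name): a dict with "fx", "fy", "cx", "cy" (pixels), "rvec" (rotation vector, rad) and "tvec" (3), from world to camera coordinates, as OpenCV has them. Camera axes: x right, y down, z forward; pixel columns grow to the right and rows downward; lengths in m; the calibration is good to about 2 mm. A picture is of the moment at which its call begins. calibration takes no time and is no camera call.
A pose or a line that the arm cannot do raises env.PlanningError and nothing moves.
- job.job_done(): hands the job in, once; it reports no verdict.
The state is a dict: "time": time; "qpos": joint angles; "joint_velocities": joint speeds; "joint_torque": joint torques, N m; "tcp_pos": TCP position; "orientation": TCP orientation; "force": force on the tool from outside, world axes, zero at the start; "torque": the same for the moment, N m; "opening": finger opening in m.
Only numpy, scipy, OpenCV 4.12 (cv2) and the standard library are available. Lean on these libraries where they do the work, as an engineer would, in place of code of your own. Each camera call takes 0.05 s, during which the arm holds its last target. There are 200 camera calls.

## Working session

There is one attempt and no reset: what is moved stays moved. The work goes in short steps, each a Python script; the robot and the scene stay as the last script left them, time stands still between calls to the robot, and variables do not carry over. Pictures are saved under pics/ and viewed, about 8 in all and at most 12, crops included, and the job is handed in when it is done.

```bash
mkdir -p pics; python3 - <<'E'
from cell import env,camera,calibration
import cv2,numpy as np
for n in("scene","top"):
    p,d=camera(n);cv2.imwrite(f"pics/{n}0.png",p);np.save(f"pics/{n}0.npy",d)
    c=calibration(n);print(n,c);R=cv2.Rodrigues(np.array(c["rvec"],float))[0];print(-R.T@np.array(c["tvec"]).ravel())
s=env.get_state();print(s["time"],s["orientation"],s["opening"])
E
```

```text
scene {'fx': 517.0030371757946, 'fy': 517.0030371757946, 'cx': 283.3860703714147, 'cy': 209.97449360865744, 'rvec': array([ 0.73025312,  2.81659551, -0.79411023]), 'tvec': array([ 0.52199939, -0.22948131,  1.6366747 ])}
[0.9518243  0.67074597 1.28373652]
top {'fx': 400.58668852591995, 'fy': 400.58668852591995, 'cx': 277.85828986197527, 'cy': 215.65728861230818, 'rvec': array([ 2.11691161, -2.1390074 ,  0.21746581]), 'tvec': array([0.02945459, 0.62156867, 1.09517879])}
[0.4041065  0.0400803  1.19236038]
0.1 [-8.66750831e-05  1.79921173e-01  9.83680688e-01 -8.17450505e-04] 0.08499927670924287
```

View pics/top0.png

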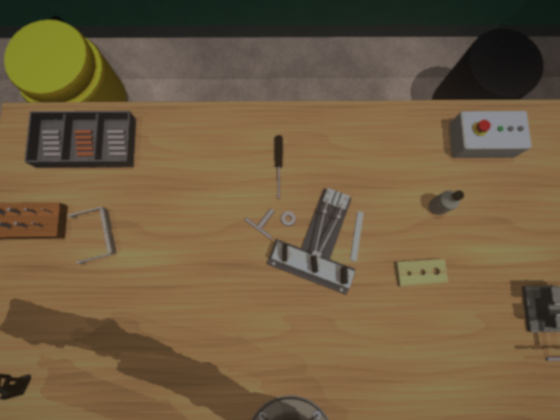

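View pics/scene0.png

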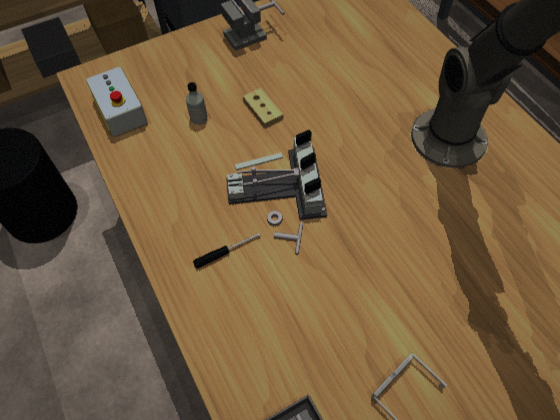

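Top view: clamp with three black wings at about (284,254), (314,264), (344,275); the tweezers run up to the gauge block near (336,197). The scene view shows the same wings near (303,137), (307,160), (312,186). Next I'll segment them in both views.

```bash
cat > h.py <<'E'
import cv2,numpy as np
from cell import env,kin,camera,calibration,job
def cal(n):
    c=calibration(n);R=cv2.Rodrigues(np.array(c["rvec"],float))[0];t=np.array(c["tvec"],float).ravel()
    return R,-R.T@t,c,t
def ray(n,uv):
    R,C,c,t=cal(n);uv=np.atleast_2d(np.array(uv,float))
    d=np.c_[(uv[:,0]-c["cx"])/c["fx"],(uv[:,1]-c["cy"])/c["fy"],np.ones(len(uv))]
    return C,d@R
def plane(n,uv,z):
    C,d=ray(n,uv);return C+d*((z-C[2])/d[:,2])[:,None]
def cloud(n,D):
    v,u=np.mgrid[:D.shape[0],:D.shape[1]]
    C,d=ray(n,np.c_[u.ravel(),v.ravel()]);P=C+d*D.ravel()[:,None]
    return P.reshape(D.shape+(3,))
def tri(a,b):
    (C1,d1),(C2,d2)=ray("top",a),ray("scene",b);d1,d2=d1[0],d2[0]
    k=np.linalg.lstsq(np.c_[d1,-d2],C2-C1,rcond=None)[0]
    p,q=C1+k[0]*d1,C2+k[1]*d2;return (p+q)/2,np.linalg.norm(p-q)
E
python3 - <<'E'
from h import *
for n,(x0,y0,x1,y1) in {"top":(240,180,370,300),"scene":(220,120,335,225)}.items():
    p=cv2.imread(f"pics/{n}0.png");D=np.load(f"pics/{n}0.npy");P=cloud(n,D)
    m=((P[...,2]>.095)&(P[...,2]<.15)&(p.max(2)<70)).astype(np.uint8)
    w=np.zeros_like(m);w[y0:y1,x0:x1]=m[y0:y1,x0:x1]
    k,L,st,ce=cv2.connectedComponentsWithStats(w)
    for i in range(1,k):
        if st[i,4]<15: continue
        Q=P[L==i];top=Q[Q[:,2]>np.percentile(Q[:,2],50)-.006]
        uv=np.argwhere(L==i)[:,::-1]
        tm=(L==i)&(abs(P[...,2]-np.percentile(Q[:,2],85))<.008)
        print(n,st[i],ce[i].round(1),"z",np.percentile(Q[:,2],[10,50,90]).round(3),"top cen",P[tm].mean(0).round(4),"uv",np.argwhere(tm)[:,::-1].mean(0).round(2),"plane130",plane(n,[np.argwhere(tm)[:,::-1].mean(0)],.13).round(4))
        c=np.cov(P[tm][:,:2].T);e=np.linalg.eigh(c);print("  ang",np.degrees(np.arctan2(e[1][1,1],e[1][0,1])).round(1),np.sqrt(e[0]).round(4))
    c=p[y0:y1,x0:x1];cv2.imwrite(f"pics/{n}c.png",cv2.resize(cv2.convertScaleAbs(c,alpha=1.4),None,fx=5,fy=5,interpolation=cv2.INTER_CUBIC))
E
```

```text
top [282 243   5  18  81] [284.  251.8] z [0.127 0.13  0.132] top cen [0.5105 0.0088 0.1296] uv [284.04 251.75] plane130 [[0.5105 0.0088 0.13  ]]
  ang 177.7 [0.0036 0.0128]
top [311 256   6  16  84] [313.5 263.4] z [0.124 0.13  0.132] top cen [ 0.4791 -0.0693  0.1301] uv [313.76 263.32] plane130 [[ 0.479  -0.0693  0.13  ]]
  ang -174.8 [0.0036 0.0121]
top [340 266   7  18 111] [343.2 274.4] z [0.111 0.129 0.132] top cen [ 0.4492 -0.1482  0.1295] uv [343.96 274.4 ] plane130 [[ 0.4492 -0.1481  0.13  ]]
  ang 176.9 [0.0037 0.0129]
scene [296 130  15  15 155] [303.1 136.9] z [0.1   0.119 0.132] top cen [ 0.4482 -0.1462  0.1296] uv [303.48 133.78] plane130 [[ 0.4484 -0.1459  0.13  ]]
  ang 175.2 [0.0041 0.0128]
scene [300 152  16  17 160] [307.9 160.2] z [0.1   0.119 0.132] top cen [ 0.4791 -0.0673  0.1298] uv [308.07 157.17] plane130 [[ 0.4792 -0.0671  0.13  ]]
  ang -174.1 [0.0041 0.0133]
scene [305 177  16  17 166] [312.5 185. ] z [0.101 0.122 0.131] top cen [0.5099 0.0114 0.1289] uv [312.91 182.15] plane130 [[0.5104 0.012  0.13  ]]
  ang 178.5 [0.0037 0.0134]
```

View pics/topc.png

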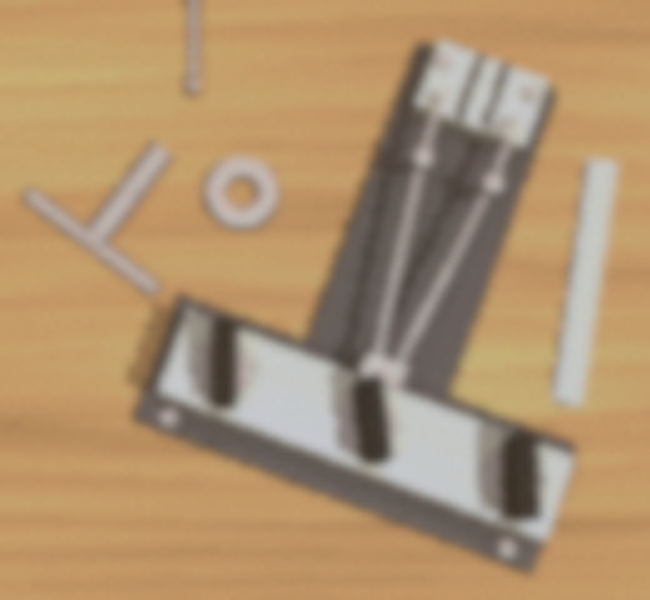

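View pics/scenec.png

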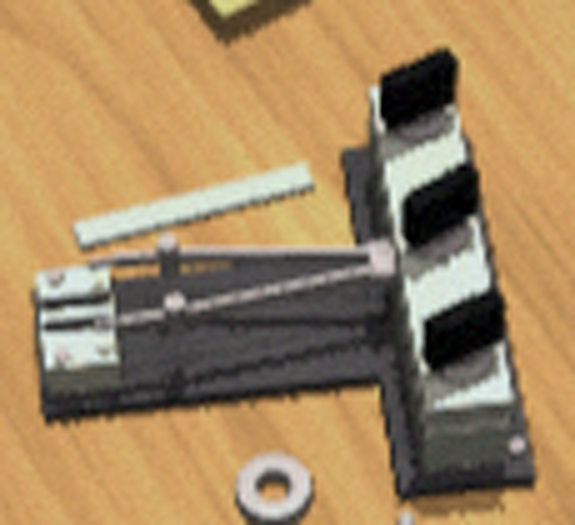

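Crops: in the top view the wings point nearly along world x, the tweezer bosses are at crop (424,156) and (493,182), and the marks are on the white block at (483,85). Both views put the wing tops at 0.130 m and agree on xy to within 2–3 mm. From the outer bolts the jig yaw is about -21.4°. Now I'll check IK for the whole sequence.

```bash
cat >> h.py <<'E'
from scipy.spatial.transform import Rotation as Ro
B={"l":np.array([.5105,.0104]),"m":np.array([.479,-.0682]),"r":np.array([.4488,-.147])}
J=np.arctan2(*(-(B["l"]-B["r"])*[1,-1])[::1]) if 0 else -np.arctan2(*(B["l"]-B["r"]))
def quat(a):  # jaw axis perpendicular to horizontal angle a, tool down; tool x along a
    x=np.array([np.cos(a),np.sin(a),0]);z=np.array([0,0,-1.]);y=np.cross(z,x)
    q=Ro.from_matrix(np.c_[x,y,z]).as_quat();return q[[3,0,1,2]]
def toolang(q=None):
    q=np.array(env.get_state()["orientation"] if q is None else q);M=Ro.from_quat(q[[1,2,3,0]]).as_matrix();return np.arctan2(M[1,0],M[0,0])
E
python3 - <<'E'
from h import *
print("J",np.degrees(J),"tool ang now",np.degrees(toolang()))
r=np.radians
C=np.array([np.cos(J),np.sin(J)])
for k,a0 in (("m",5.5),("l",-1),("r",-2),("t",np.degrees(J))):
  p=B[k] if k!="t" else B["m"]+.1545*C
  for off in(0,180):
    for a in((a0,np.degrees(J-.65)) if k!="t" else (a0,)):
      for z in (.168,.25):
        if k=="t":z-=.052
        q=kin.inverse_kinematics([*p,z],quat(r(a+off)));print(k,off,round(a),z,None if q is None else np.round(q,2))
E
```

```text
J -21.404927006899552 tool ang now 159.26966195971633
m 0 6 0.168 [-0.79  0.61  1.07  2.17 -0.76  0.81 -0.7 ]
m 0 6 0.25 [-0.81  0.36  1.02  2.1  -0.4   0.88 -1.04]
m 0 -59 0.168 [-0.88  0.78  1.27  2.17 -0.96  0.96 -1.62]
m 0 -59 0.25 [-0.95  0.54  1.3   2.11 -0.63  0.98 -1.9 ]
m 180 6 0.168 [-0.36  0.38  0.45  2.15 -0.27  0.66  1.94]
m 180 6 0.25 [-0.49  0.25  0.59  2.09 -0.19  0.85  1.88]
m 180 -59 0.168 [-0.53  0.43  0.67  2.16 -0.42  0.69  0.98]
m 180 -59 0.25 [-0.6   0.28  0.73  2.09 -0.24  0.86  0.82]
l 0 -1 0.168 [-0.78  0.52  0.82  2.1  -0.57  0.75 -1.18]
l 0 -1 0.25 [-0.88  0.39  0.94  2.04 -0.4   0.9  -1.32]
l 0 -59 0.168 [-1.01  0.83  1.27  2.11 -0.98  1.01 -1.78]
l 0 -59 0.25 [-1.07  0.6   1.29  2.05 -0.69  1.02 -2.02]
l 180 -1 0.168 [-0.4   0.41  0.31  2.08 -0.19  0.68  1.6 ]
l 180 -1 0.25 [-0.5   0.28  0.43  2.02 -0.15  0.87  1.57]
l 180 -59 0.168 [-0.51  0.42  0.45  2.09 -0.29  0.69  0.68]
l 180 -59 0.25 [-0.6   0.3   0.55  2.03 -0.2   0.87  0.61]
r 0 -2 0.168 [-0.53  0.49  0.9   2.19 -0.59  0.72 -0.82]
r 0 -2 0.25 [-0.52  0.27  0.84  2.12 -0.27  0.85 -1.13]
r 0 -59 0.168 [-0.72  0.76  1.27  2.2  -0.95  0.94 -1.45]
r 0 -59 0.25 [-0.8   0.5   1.3   2.13 -0.6   0.96 -1.75]
r 180 -2 0.168 [-0.28  0.39  0.56  2.18 -0.33  0.66  2.05]
r 180 -2 0.25 [-0.48  0.26  0.78  2.12 -0.24  0.85  1.99]
r 180 -59 0.168 [-0.59  0.55  1.01  2.19 -0.69  0.76  1.43]
r 180 -59 0.25 [-0.56  0.29  0.89  2.12 -0.3   0.86  1.05]
t 0 -21 0.11600000000000002 [-0.57  0.95  1.05  1.83 -0.99  1.   -1.03]
t 0 -21 0.198 [-0.58  0.79  1.06  1.79 -0.8   1.05 -1.17]
t 180 -21 0.11600000000000002 [-0.21  0.67  0.43  1.81 -0.4   0.74  1.63]
t 180 -21 0.198 [-0.32  0.59  0.58  1.78 -0.4   0.9   1.64]
```

```bash
cat >> h.py <<'E'
def frel(s0):
    s=env.get_state();a=toolang();F=np.array(s["force"])-s0["force"];T=np.array(s["torque"])-s0["torque"]
    x=np.array([np.cos(a),np.sin(a)]);y=np.array([np.sin(a),-np.cos(a)])
    return "t%.1f ang%.2f op%.4f Fx%.1f Fy%.1f Fz%.1f Tz%.2f q7 %.3f"%(s["time"],np.degrees(a)-180,s["opening"],F[:2]@x,F[:2]@y,F[2],T[2],s["qpos"][6])
def bolt(k,a0,over=.10):
    q=quat(np.radians(a0+180));p=B[k]
    env.grip(.045,30);env.reach([*p,.25],q);env.movel([*p,.168],.15);s0=env.get_state()
    print("before",frel(s0));env.grip(.0,40);print("grip",frel(s0))
    end=J-.65+np.pi
    def turn(to):
        d=(to-toolang()+np.pi)%(2*np.pi)-np.pi
        Q=np.array(env.get_state()["qpos"]);Q[6]+=d;env.goto_joints(Q);print("turn",frel(s0))
    turn(end+.08)
    for o in np.arange(.04,-over-.001,-.04):
        turn(end+o)
    return s0
E
python3 - <<'E'
from h import *
bolt("m",5.5)
E
```

```text
before t3.9 ang-354.50 op0.0455 Fx0.0 Fy0.0 Fz0.0 Tz0.00 q7 1.989
grip t4.3 ang-354.53 op0.0135 Fx0.7 Fy-2.0 Fz5.9 Tz0.09 q7 1.989
turn t5.2 ang-54.00 op0.0139 Fx-3.7 Fy-3.5 Fz-1.8 Tz-0.01 q7 0.952
turn t5.5 ang-56.26 op0.0134 Fx-2.9 Fy-1.8 Fz-2.9 Tz-0.02 q7 0.912
turn t5.8 ang-58.54 op0.0138 Fx-2.8 Fy-1.5 Fz-2.5 Tz-0.00 q7 0.872
turn t6.0 ang-60.66 op0.0134 Fx-2.5 Fy-1.7 Fz-1.4 Tz1.22 q7 0.834
turn t6.2 ang-62.97 op0.0139 Fx-4.8 Fy-1.1 Fz-0.5 Tz1.48 q7 0.792
```

Torque jumps to about 1.3 N·m at the expected stop angle, so the middle bolt is home. On to the outer bolts.

```bash
python3 - <<'E'
from h import *
def up():
    env.grip(.045);p=env.get_state()["tcp_pos"];env.movel([p[0],p[1],.25],.2)
up();bolt("l",-1.5);up();bolt("r",-2);up()
C=np.array([np.cos(J),np.sin(J)]);p=B["m"]+.1545*C
env.grip(.085,20);env.reach([*(p),.26],quat(J+np.pi))
for n in("scene","top"):
    im,d=camera(n);cv2.imwrite(f"pics/{n}1.png",im);np.save(f"pics/{n}1.npy",d)
a=cv2.imread("pics/scene1.png")[110:230,210:340];b=cv2.imread("pics/top1.png")[180:300,240:370]
cv2.imwrite("pics/c1.png",np.vstack([cv2.resize(cv2.convertScaleAbs(i,alpha=1.4),(600,300) if 0 else (325,300),interpolation=cv2.INTER_CUBIC) for i in(a,b)]))
print(env.get_state()["time"])
E
```

```text
before t8.9 ang-1.56 op0.0447 Fx0.0 Fy0.0 Fz0.0 Tz0.00 q7 1.580
grip t9.3 ang-1.53 op0.0136 Fx2.0 Fy-2.1 Fz7.6 Tz-0.05 q7 1.580
turn t10.2 ang-53.99 op0.0136 Fx-1.7 Fy-4.2 Fz0.4 Tz-0.05 q7 0.665
turn t10.5 ang-56.26 op0.0135 Fx-2.3 Fy-3.2 Fz-0.4 Tz-0.04 q7 0.625
turn t10.7 ang-58.54 op0.0133 Fx-1.4 Fy-3.4 Fz-0.1 Tz-0.08 q7 0.586
turn t11.0 ang-60.68 op0.0134 Fx-2.2 Fy-3.3 Fz0.2 Tz0.99 q7 0.547
turn t11.2 ang-62.93 op0.0137 Fx-4.5 Fy-3.9 Fz1.6 Tz2.09 q7 0.506
before t14.3 ang-1.99 op0.0447 Fx0.0 Fy0.0 Fz0.0 Tz0.00 q7 1.838
grip t14.7 ang-2.04 op0.0134 Fx1.5 Fy-2.9 Fz6.9 Tz-0.02 q7 1.838
turn t15.6 ang-54.15 op0.0138 Fx-2.7 Fy-4.5 Fz-1.3 Tz0.00 q7 0.930
turn t15.8 ang-56.31 op0.0135 Fx-1.1 Fy-0.1 Fz-3.2 Tz-0.04 q7 0.893
turn t16.1 ang-58.56 op0.0133 Fx-0.8 Fy-1.1 Fz-2.8 Tz-0.05 q7 0.853
turn t16.3 ang-60.69 op0.0132 Fx-0.9 Fy-1.2 Fz-2.3 Tz1.02 q7 0.815
turn t16.6 ang-62.92 op0.0135 Fx-1.8 Fy-2.7 Fz-1.3 Tz2.04 q7 0.774
18.8333
```

View pics/c1.png

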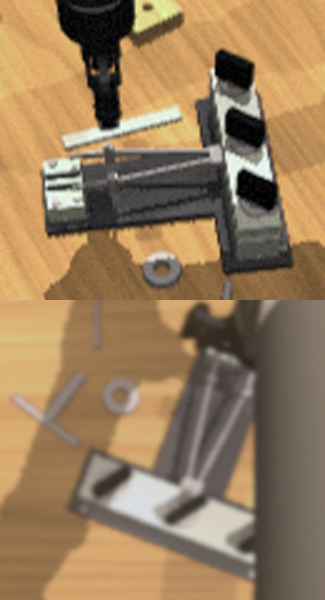

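All three wings now lie clockwise at their stops, the tweezers are free, and the scene view sees the marks clearly. Next I'll lower around the bosses and find the tweezer centre by touch.

```bash
python3 - <<'E'
from h import *
C=np.array([np.cos(J),np.sin(J)]);Y=np.array([-C[1],C[0]]);p=B["m"]+.1545*C
print(env.movel([*p,.110],.12,stop_force=8));env.grip(.062,20);env.dwell(.2)
for i in range(4): s=env.get_state();print(np.round(np.array(s["force"])[:2]@Y,2),end=" ");env.dwell(.05)
print(s["opening"],np.round(s["tcp_pos"],4))
o=[]
for sg in(1,-1):
    env.movel([*(p),.110],.03);env.dwell(.2)
    hit=env.movel([*(p+Y*sg*.010),.110],.012,stop_force=1.5);s=env.get_state()
    d=(np.array(s["tcp_pos"])[:2]-p)@Y;o.append(d);print(sg,hit,d,np.array(s["force"])[:2]@Y,s["time"],s["opening"])
env.movel([*(p+Y*np.mean(o)),.110],.03);print(np.mean(o),env.get_state()["time"])
E
```

```text
False
0.19 -0.34 0.58 0.53 0.06224400003954628 [ 0.6228 -0.1246  0.11  ]
1 True 0.0023279400137067754 0.24214353886070025 21.8667 0.06180086604308059
-1 True -0.005113668854018652 0.8566535651636336 22.8583 0.06222029492896
-0.0013928644201559382 23.1417
```

```bash
python3 - <<'E'
from h import *
C=np.array([np.cos(J),np.sin(J)]);Y=np.array([-C[1],C[0]]);p0=B["m"]+.1545*C;p=p0-Y*.0014
o=[]
for sg in(1,-1):
    env.movel([*(p),.110],.03);env.dwell(.2)
    hit=env.movel([*(p+Y*sg*.010),.110],.010,stop_force=2.2);s=env.get_state()
    d=(np.array(s["tcp_pos"])[:2]-p0)@Y;o.append(d);print(sg,hit,d,s["time"],s["opening"])
m=np.mean(o) if abs(o[0]-o[1]-.0085)<.002 else -.0014
print(m);p=p0+Y*m;np.save("p.npy",p)
env.movel([*p,.110],.03);env.dwell(.2);f=lambda:np.mean([(env.dwell(.02),np.array(env.get_state()["force"])[:2]@Y)[1] for _ in range(8)])
print("F0",f())
for w in(.056,.050,.044,.040,.037,.0355):
    env.grip(w,20);print(w,env.get_state()["opening"],f())
print(env.get_state()["time"])
im,d=camera("scene");cv2.imwrite("pics/scene2.png",im)
cv2.imwrite("pics/c2.png",cv2.resize(cv2.convertScaleAbs(im[155:215,215:290],alpha=1.3),None,fx=10,fy=10,interpolation=cv2.INTER_CUBIC))
E
```

```text
1 True 0.0023845463154694474 24.1667 0.06193377977334181
-1 True -0.0051062188852369576 25.225 0.06218980146953854
-0.001360836284883755
F0 0.10669049027522848
0.056 0.05587929759824209 0.13083119008983002
0.05 0.05067678544082644 -0.1545674930152853
0.044 0.043819509661368765 -0.15053972669352822
0.04 0.040318656496597896 0.09489924177174613
0.037 0.037006955973329966 -0.156199765004999
0.0355 0.035646135278387586 -0.08233489829075152
28.0
```

View pics/c2.png

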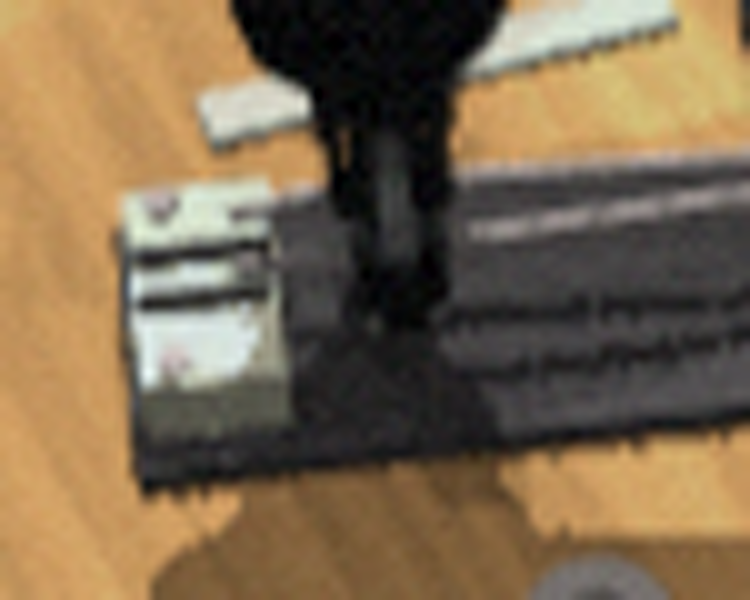

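Contact spacing (62 − 7.5 ≈ 54.5 mm) matches the stated 54 mm, and the side force balances at about 0. In the crop the marks are at rows ~252 and ~297, and the tips are faint near (240,212) and (250,262). Now I'll close to 34 mm and check by projecting the expected tip positions into averaged pictures.

```bash
python3 - <<'E'
from h import *
C=np.array([np.cos(J),np.sin(J)]);Y=np.array([-C[1],C[0]]);p=np.load("p.npy");O=p-.1545*C
env.grip(.034,20);env.dwell(.3)
op=[env.get_state()["opening"]]
ims=[]
for i in range(8): ims.append(camera("scene")[0].astype(float));op.append(env.get_state()["opening"])
print(np.round(op,4),env.get_state()["time"],np.array(env.get_state()["force"]).round(2))
im=np.mean(ims,0);np.save("pics/s3.npy",im)
c=calibration("scene")
K=np.array([[c["fx"],0,c["cx"]],[0,c["fy"],c["cy"]],[0,0,1]])
def pr(j):
    j=np.atleast_2d(np.array(j,float))/1000;w=np.c_[O+j[:,:1]*C+j[:,1:2]*Y,j[:,2]]
    return cv2.projectPoints(w,np.array(c["rvec"]),np.array(c["tvec"]),K,None)[0][:,0]
x0,y0,f=222,168,18;sc=im[y0:y0+32,x0:x0+40];big=cv2.resize(np.clip(sc*1.3,0,255).astype(np.uint8),None,fx=f,fy=f,interpolation=cv2.INTER_CUBIC)
T=lambda q:[tuple(((a-[x0,y0]+.5)*f).astype(int)) for a in q]
# marks: image shift from observed dark centroid vs projection
g=im.min(2)
def loc(y):  # dark line centroid across jig y, sampled at mark height along clear x
    best=[]
    for x in np.arange(212,226,2):
        ys=np.arange(y-5,y+5.01,.25);uv=pr(np.c_[np.full_like(ys,x),ys,np.full_like(ys,48)]).astype(np.float32)
        v=cv2.remap(g.astype(np.float32),uv[None,:,0],uv[None,:,1],cv2.INTER_LINEAR)[0];w=np.clip(np.percentile(v,70)-v,0,None);best.append((w*ys).sum()/w.sum())
    return np.round(best,2)
print("marks jig y",loc(8),loc(-8))
def bright(x,lo,hi,z=60,n=60):
    ys=np.arange(lo,hi,.5);uv=pr(np.c_[np.full_like(ys,x),ys,np.full_like(ys,z)]).astype(np.float32)
    return cv2.remap(im.astype(np.float32).mean(2),uv[None,:,0],uv[None,:,1],cv2.INTER_LINEAR)[0]
for x in(182,186,190,194,198,202):
    v=bright(x,-22,22);print(x,v[::2].astype(int))
for col,pts in(((0,0,255),[(200,8,60),(200,-8,60)]),((255,0,0),[(192,8,48),(232,8,48),(192,-8,48),(232,-8,48)]),((0,200,0),[(190,35,42),(234,35,42),(234,-35,42),(190,-35,42)])):
    for q in T(pr(pts)): cv2.drawMarker(big,q,col,cv2.MARKER_CROSS,10,1)
cv2.imwrite("pics/c3.png",big)
E
```

```text
[0.0341 0.034  0.0341 0.0341 0.034  0.0341 0.0342 0.0344 0.034 ] 28.9667 [-0.42 -0.15  7.97]
marks jig y [9.53 9.56 9.45 9.3  9.37 9.24 9.03] [-7.1  -7.25 -7.33 -7.23 -6.84 -6.61 -6.51]
182 [114 116 118 120 118 115 112 108  98  87  76  68  61  54  48  49  50  51
  52  52  52  52  55  58  61  63  64  64  65  62  58  55  51  51  50  49
  50  50  51  52  52  52  52  52]
186 [113 115 117 119 119 119 119 113 104  94  84  74  64  54  50  50  51  52
  52  51  51  51  53  55  57  59  61  63  63  60  57  53  51  50  48  47
  48  50  51  50  50  49  49  48]
190 [128 133 137 137 136 135 132 123 113 104  95  86  77  69  69  69  69  68
  69  70  72  74  77  81  85  83  81  80  74  67  61  60  65  70  74  75
  75  76  75  74  72  70  69  68]
194 [138 145 152 155 158 160 154 144 134 124 110  97  84  88 100 112 121 117
 112 107  93  72  51  31  41  50  59  63  64  65  65  70  75  81  84  83
  83  82  73  65  57  59  72  84]
198 [136 145 151 156 161 164 160 157 153 141 126 112 102 108 114 121 122 121
 119 115  91  67  43  41  57  74  90  90  91  92  91  89  87  85  82  79
  76  69  55  42  30  45  60  75]
202 [137 145 152 159 166 165 163 162 158 151 144 135 132 131 129 129 124 120
 117 104  86  69  54  57  60  64  69  75  79  83  90  97 102 103 100  96
  92  72  54  36  37  52  67  84]
```

View pics/c3.png

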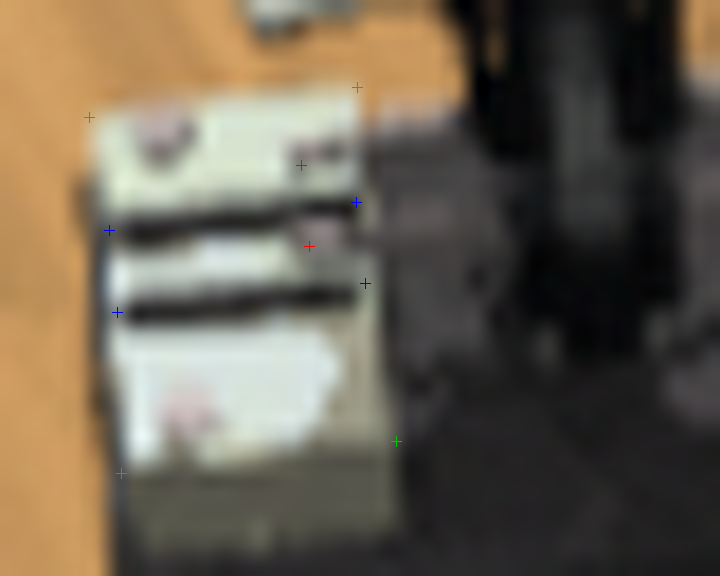

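Crop 3: marks at rows ~222 and ~302. The left tip at about (318,230) sits between them because of parallax, and the right tip shows faintly at about (320,152). Both tips look about 2 mm towards −y of prediction, while the marks look 1.2 mm towards +y. I'll calibrate this bias on the rest pictures, where the arms' positions are known.

```bash
python3 - <<'E'
from h import *
C=np.array([np.cos(J),np.sin(J)]);Y=np.array([-C[1],C[0]]);O=np.load("p.npy")-.1545*C
def prof(n,im,x,lo,hi,z):
    c=calibration(n);K=np.array([[c["fx"],0,c["cx"]],[0,c["fy"],c["cy"]],[0,0,1]])
    ys=np.arange(lo,hi,.25);w=np.c_[O+x/1000*C+ys[:,None]/1000*Y,np.full(len(ys),z/1000)]
    uv=cv2.projectPoints(w,np.array(c["rvec"]),np.array(c["tvec"]),K,None)[0][:,0].astype(np.float32)
    return ys,cv2.remap(im.astype(np.float32).mean(2),uv[None,:,0],uv[None,:,1],cv2.INTER_LINEAR)[0]
def cen(n,im,x,y,z,sg=1,h=6):
    ys,v=prof(n,im,x,y-h,y+h,z);v=v*sg;w=np.clip(v-np.percentile(v,45),0,None);return (w*ys).sum()/w.sum()-y
S0=cv2.imread("pics/scene0.png");S1=cv2.imread("pics/scene1.png");T0=cv2.imread("pics/top0.png");S3=np.load("pics/s3.npy")
arm=lambda x,t:6+(t-6)*(x-35)/164.5
for nm,n,im,t in(("S0","scene",S0,22),("S1","scene",S1,22),("T0","top",T0,22),("S3","scene",S3,8)):
    for s in(1,-1):
        xs=[174,177,180,183,186] if t==8 else [100,110,120,130,140,172,176,180,184]
        print(nm,"L" if s>0 else "R","arm err",np.round([cen(n,im,x,s*arm(x,t),60) for x in xs],1),"mark err",np.round([cen(n,im,x,s*8,48,-1) for x in(208,213,218,223)],1))
    if t==8: print("S3 behind boss",np.round([cen("scene",S3,x,arm(x,8),60) for x in(80,90,100,110,120,130)],1),np.round([cen("scene",S3,x,-arm(x,8),60) for x in(80,90,100,110,120)],1))
E
```

```text
S0 L arm err [-3.3 -3.  -3.1 -2.9 -2.4 -2.9 -2.9 -2.9 -2.9] mark err [1.1 1.5 1.3 1. ]
S0 R arm err [-4.6 -4.6 -4.9 -2.7 -0.2  1.4  1.5  1.4  0.4] mark err [1.4 0.9 0.8 1.5]
S1 L arm err [-3.3 -2.9 -2.8 -2.8 -2.4 -3.2 -3.1 -3.3 -3.5] mark err [1.2 1.6 1.3 1.1]
S1 R arm err [-4.4 -4.4 -4.8 -4.3 -0.5  1.   1.2  2.1  0.6] mark err [1.4 0.8 0.8 1.4]
T0 L arm err [-0.9 -0.5 -0.6 -0.1 -0.1 -0.2 -0.2 -0.6 -1.2] mark err [-1.5 -1.6 -1.8 -2. ]
T0 R arm err [-3.5 -3.6 -3.7 -3.7 -3.8 -3.8 -3.7 -3.7 -3.7] mark err [-2.1 -2.1 -1.7 -1.6]
S3 L arm err [-3.3 -3.2 -3.  -3.  -2.7] mark err [1.2 1.5 1.3 1.1]
S3 R arm err [ 3.5 -4.6 -4.4 -4.5 -4.4] mark err [1.5 0.8 0.8 1.4]
S3 behind boss [-3.5 -3.4 -3.1 -3.2 -2.7 -2.7] [-3.5 -3.7 -3.6 -4.4 -3.9]
```

The left arm's apparent bias is the same at rest (−3.0 mm) as now (−3.0 mm), so it is where it should be. In the top view the rest arms are centred on the marks to about 0.3 mm. The bystanders weren't touched, so I'll hand in.

```bash
python3 - <<'E'
from h import *
s=env.get_state();print(s["time"],s["opening"],np.round(s["force"],1));job.job_done()
E
```

```text
28.9667 0.03399519820630536 [-0.4 -0.1  8. ]
the job is handed in; nothing more can be done
```

I turned the bolts home in the order middle, left, right. Then I squeezed the tweezers in steps to a 34.0 mm boss opening, which corresponds to the 16 mm tip gap. I handed in at 29.0 s of the 61 s allowed, still holding the squeeze.

**Bolts:** the torque on each bolt rose from about 0 to 1.0–1.2 N·m between 58.5° and 60.7° clockwise, where the end stop was expected (about 58.6°). A picture afterwards showed all three wings turned clockwise.

**Tweezers:** I found the centre by touch twice, with the same result within 0.1 mm. The contact spacing came out at about 54.6 mm against the stated 54 mm. The opening held at 34.0–34.4 mm, and the sideways force stayed near zero.

**Checks that were weak or disagreed:**
- **Camera views:** they disagreed by 1–3 mm between top and scene. I compared with the rest pictures instead, which put the left tip where expected to about 0.3 mm.
- **Right tip:** it could not be measured cleanly at the end. Readings behind its boss scattered by about 1 mm, so its place rests on the touch centring and the opening.
- **Tip gap:** I did not measure it directly; it follows from the boss opening.
- **Upward force:** about 8 N showed on the tool while holding. I did not look into it.
- **Bystanders:** I made no measured check that they stayed put. No contact with them showed up, and the bearing, strip, chuck key and offcut looked undisturbed in the crops I viewed.

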